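Pour the blue wheel nut from a tipping nut carousel

TASK

Turn the nut carousel by its black knob until the compartment with the blue nut stands at the spout, then swing the red-balled lever over toward the spout to tip the drum, and hold it until the blue nut has slid out into the tray. Let the lever go home again, so that the drum stands level; the orange nut must stay in the carousel, and do not touch the blue nut with the gripper.

Things in the scene. Friction and masses are not known exactly. Their poses are not given: they have to be found in the camera images.
- nut_dispenser: Fixed stand of a nut dispenser (plywood base 250 mm wide, two uprights, black tray). Origin on the bench under the carousel's axis, z up; spout and tray on its -x side, lever on its -y side. It carries a grey drum, 195 mm across, on a level axle along y at z = 150 mm. The drum wall, top at z = 182 mm, has one gap, 80 mm wide, at the spout (straight to -x).
- knob (a point): Middle of the round black knob, 40 mm across, 27 mm high, on top of the white carousel in the drum; on the carousel's axis, 210 mm above the bench, 28 mm clear above the vanes. Turning it turns the carousel either way (about 0.06 N m); it stays where left, also while tipped. Six compartments, 60 degrees each; parts ride round in them about 62 mm from the axis, on a floor 155 mm above the bench.
- lever_ball (a point): Centre of the red ball, 28 mm across, on the drum's thin steel lever, at dispenser y = -140 mm, 100 mm from the axle. With t the value of drum_tilt it is at dispenser x = 100 mm * sin(0.475 - t), z = 150 mm + 100 mm * cos(0.475 - t). The drum tips with it.
- drum_tilt (a joint): Tip angle of the drum in rad: 0 level; grows as the ball swings toward the spout (dispenser -x) and the spout goes down; stop at 0.95. A spring (2 to 5 N at the ball) brings it back level when let go. A nut slides out somewhere between 0.4 and 0.75: tip it to 0.85 or more and hold about a second.
- tray (a point): Centre of the catch tray's floor, 12 mm above the bench, under the spout, at dispenser x = -115 mm, y = 0. Inside 162 mm along dispenser x and 142 mm along y; rim 35 mm above the bench.
- blue_nut: Loose blue flanged hexagon wheel nut, 28 mm across the flange, 14 mm high, about 20 g; origin at the centre of its underside. It starts in one of the two compartments next to the empty one at the spout, so about 60 degrees from it, one way or the other. It is at the spout when it lies straight to dispenser -x of the axis, within about 10 degrees.
- orange_nut: Loose orange nut of the same make and size, in the compartment on the other side of the spout; origin at the centre of its underside.
There are look-alikes about, which are no part of the job. What is meant by the orange_nut is not green or pink, and is the smaller of those in its own colour.

How it is judged (in metres and radians):
On the way, in this order (a step that is already met when the one before it is completed fails the run):
1. with the drum level, the blue nut's compartment is at the spout (nut within 25 mm of the spout's middle line) (y of blue_nut in the frame of nut_dispenser between -0.025 and 0.025 m and x of blue_nut in the frame of nut_dispenser between -0.09 and -0.03 m and z of blue_nut in the frame of nut_dispenser between 0.14 and 0.18 m and value of joint drum_tilt below 0.15 rad), for 0.2 s.
2. the drum is tipped by more than 0.4 rad (value of joint drum_tilt above 0.4 rad), for 0.1 s.
At the end, for the whole second after the job is handed in: The blue nut lies still in the tray (anywhere inside its walls), the orange nut is still in the carousel (within 115 mm of the knob's middle), and the drum is back level within 0.1 rad (x of blue_nut in the frame of nut_dispenser between -0.2 and -0.03 m and y of blue_nut in the frame of nut_dispenser between -0.075 and 0.075 m and height (world z) of blue_nut below 0.04 m and linear speed of blue_nut below 0.03 m/s and distance between orange_nut and knob below 0.115 m and value of joint drum_tilt below 0.1 rad); the robot touches nothing.
It fails at once if the gripper touches the blue nut (contact force between the fingers and blue_nut above 0.3 N).
It fails at once if the orange nut leaves the carousel (not (distance between orange_nut and knob below 0.115 m)).
It also fails if it takes over 45 s, if anything falls off the work surface, if the arm or the gripper's body presses on something with over 40 N, if the wrist force passes 120 N, or if a joint passes its speed limit or range.

ROBOT

A 7-joint arm with a two-finger parallel gripper is mounted at the origin on a cart in front of the work surface, level with it; the furniture and walls round the work are solid. World frame = base frame: x ahead of the robot, y to its left, z up, the work surface at z = 0. Lengths are in mm, angles in rad, forces in N, time in s.
With the tool pointing down it reaches from about 350 to 775 mm from the base axis. Payload 3.1 kg.
Tool frame: the origin (TCP) lies at the very end of the fingers, on their centre line; the grasp point (between the pads) lies 19 mm behind it; z points along the fingers, y is the line along which they close (so a half turn about z gives the same grasp; the last joint's range is limited). The gripper opens to 85 mm and grips with 20 to 120 N. Pads are 22 mm wide; open, the fingers measure 114 mm over their backs; the gripper's body (76 mm by 85 mm) begins 54 mm behind the grasp point. The pads swing forward as they close: fully open they stand 13 mm farther back than shut.
Start: joints at [-1.347, 0.311, 0.014, 1.512, -0.004, 1.319, -0.027], TCP at [144.446, 530.71, 231.304] pointing down, gripper open.
Joint ranges: [-2.7, 2.7], [-0.3, 1.91], [-1.27, 1.3], [0.12, 2.57], [-1.44, 4.58], [0.2, 2.03], [-3.05, 3.05]. Speed limits (rad/s): [2.79, 2.79, 3.14, 3.14, 3.14, 3.14, 3.14].

INTERFACE

Orientations are given as [roll, pitch, yaw] about the fixed x, y, z axes, in that order (R = Rz(yaw) Ry(pitch) Rx(roll)).
In Python, from bench import robot gives the robot as it stands.
- The arm moves only by the tool step_arm, never from a script. Its argument "targets" is a list of rows, each a list of 3 entries, a list of its own where there are three numbers: the shift along the tool's x, y, z in mm, then the turn, a rotation vector about the tool's x, y, z in degrees, then the gripper's target within -1 to 1 (fully open at 1, half-way at 0, shut at -1). In form: [[[x, y, z], [rx, ry, rz], claw], ...]. A call has exactly 10 rows; each row shifts and turns the commanded pose from where the row before left it, along the tool's axes as they then stand; what a row does not reach is not made up. A row lasts 1/12 s, in which the tool goes at most 41.7 mm and 7.16 degrees, less where a joint would pass 70% of its speed; a pose out of reach is approached as far as the arm can. A call with a gripper value outside its range is refused whole. The fingers move at their own pace and stop on an object; the grip force is fixed at half the most. Time passes only in rows, so rows that do not move let the fingers close, or fill a call up. It gives the time, the measured TCP pose, the force, the opening and the grip force at its end, in the units of the state.
- robot.sense(): the state, without advancing time (a new reading comes with each control period).
- robot.grab_frame(name): name is "scene" or "side" or "wrist"; returns the picture (400x640x3 uint8, red, green, blue); there is no depth.
- robot.camera_params(name): a dict with "vertical_fov" (degrees; the focal length in pixels is half the picture's height over the tangent of half this angle, whatever the lens; pixels are square), "cx", "cy" (the principal point, pixels), "k1" (the pictures are not rectified: a ray, as slopes to the right and down, at radius r is drawn at 1 + k1 r^2 times it, then the intrinsics apply), "world_to_cam" (4x4, takes a point from world to camera coordinates); the wrist camera has in their place "T_tool_cam" (4x4, takes a point from camera to tool coordinates, whose origin is the TCP and whose axes are the flange's). Camera axes: x right, y up, looking along -z (the intrinsics and any distortion apply to the point x, -y, -z); pixel columns grow to the right and rows downward; lengths in mm; the calibration is good to about 2 mm. A picture is of the moment at which its call begins: read the wrist's pose just before it. camera_params takes no time and is no camera call.
- robot.finish_job(): hands the job in; it is judged then, once.
The state is a dict: "time": time; "q": joint angles; "qvel": joint speeds; "joint_torque": joint torques, N m; "tool_pos": TCP position; "ee_rot": TCP orientation; "ft_force": force on the tool from outside, world axes, zero at the start; "wrist_torque": the same for the moment, N m; "opening": opening from 0.0 (shut) to 1.0 (fully open); "finger_force": force on a finger pad.
Only numpy, scipy, OpenCV 4.12 (cv2) and the standard library are available. Lean on these libraries where they do the work, as an engineer would, in place of code of your own. Each camera call takes 0.05 s, during which the arm holds its last target. There are 200 camera calls.

## Working session

There is one attempt and no reset: what is moved stays moved. The work goes in short steps, Python scripts to look and compute and a tool call to move; the robot and the scene stay as the last step left them, time stands still between calls to the robot, and variables do not carry over. Pictures are saved under pics/ and viewed, at most 10 in all, crops included, and the job is handed in when it is done.

Besides the shell and the picture viewer there is one more tool, called after "Call:" as name(argument=value, ...) on one line, values as JSON. step_arm: Moves the arm, as the interface text tells. Its arguments: {"type":"object","properties":{"targets":{"type":"array","items":{"type":"array"}}},"required":["targets"]}

```bash
mkdir -p pics; cat > h.py <<'E'
import numpy as np,cv2
from bench import robot
from scipy.spatial.transform import Rotation as R
def cam(n):
    p=robot.camera_params(n); f=200/np.tan(np.radians(p['vertical_fov'])/2)
    if n=='wrist':
        s=robot.sense(); T=np.eye(4); T[:3,:3]=R.from_euler('xyz',s['ee_rot']).as_matrix(); T[:3,3]=s['tool_pos']
        W=T@np.array(p['T_tool_cam'])
    else: W=np.linalg.inv(np.array(p['world_to_cam']))
    return p,f,W
def ray(c,u,v):
    p,f,W=c; d=np.array([(u-p['cx'])/f,(v-p['cy'])/f]); s=d.copy()
    for _ in range(20): s=d/(1+p['k1']*(s@s))
    return W[:3,3],W[:3,:3]@np.array([s[0],-s[1],-1])
def onz(c,u,v,z):
    o,d=ray(c,u,v); return o+d*(z-o[2])/d[2]
def proj(c,P):
    p,f,W=c; q=np.linalg.inv(W)@np.append(P,1); s=np.array([q[0],-q[1]])/-q[2]
    s=s*(1+p['k1']*(s@s)); return s*f+[p['cx'],p['cy']]
def tri(c1,a,c2,b):
    o,d=ray(c1,*a);e,g=ray(c2,*b);t=np.linalg.lstsq(np.c_[d,-g],e-o,rcond=None)[0]
    A,B=o+d*t[0],e+g*t[1]; return (A+B)/2,np.linalg.norm(A-B)
def grab(n,f):
    im=robot.grab_frame(n); cv2.imwrite('pics/'+f+'.png',im[:,:,::-1]); return im
E
python3 - <<'E'
from h import *
for n in('scene','side','wrist'): grab(n,n+'0'); print(n,cam(n)[2].round(2).tolist())
print(robot.sense())
a=cv2.imread('pics/scene0.png');cv2.imwrite('pics/a.png',a)
E
```

```text
scene [[-0.81, 0.42, -0.42, 168.92], [-0.59, -0.56, 0.58, 434.39], [0.01, 0.71, 0.7, 754.9], [0.0, 0.0, 0.0, 1.0]]
side [[-0.61, 0.65, -0.45, 163.09], [-0.79, -0.51, 0.34, 239.12], [-0.01, 0.56, 0.83, 883.78], [0.0, 0.0, 0.0, 1.0]]
wrist [[0.26, -0.92, -0.3, 68.71], [0.96, 0.25, 0.08, 551.49], [-0.0, -0.31, 0.95, 372.46], [0.0, 0.0, 0.0, 1.0]]
{'time': 0.15, 'q': array([-1.34673469,  0.31152921,  0.01400316,  1.51269498, -0.00438019,
        1.31919186, -0.02720917]), 'qvel': array([-0.00021601, -0.00299586,  0.00026509, -0.00546054,  0.00160848,
        0.00056457, -0.00134124]), 'joint_torque': array([ 3.20181061e-04, -3.80271721e+01,  1.46336281e-01, -2.30848253e+01,
        1.23891156e-02,  9.61850106e-03,  2.70032172e-05]), 'tool_pos': array([144.30468747, 530.15854351, 230.47511918]), 'ee_rot': array([-3.13980231e+00,  1.00477737e-04,  2.87589457e+00]), 'ft_force': array([-0.06181275, -0.22148416,  0.75899116]), 'wrist_torque': array([ 0.0457197 ,  0.00840166, -0.0191345 ]), 'finger_force': 0.0, 'opening': 1.0013356008581176}
```

View pics/scene0.png

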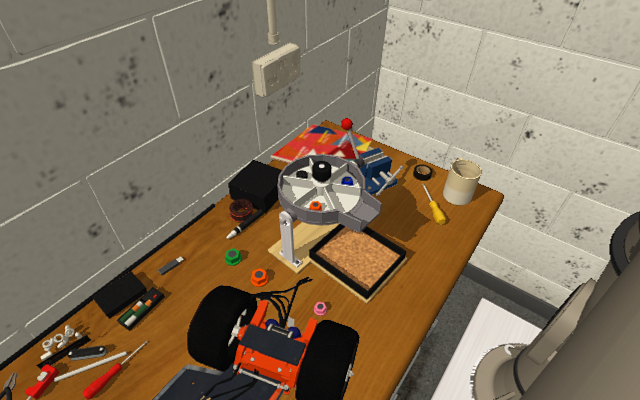

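View pics/side0.png

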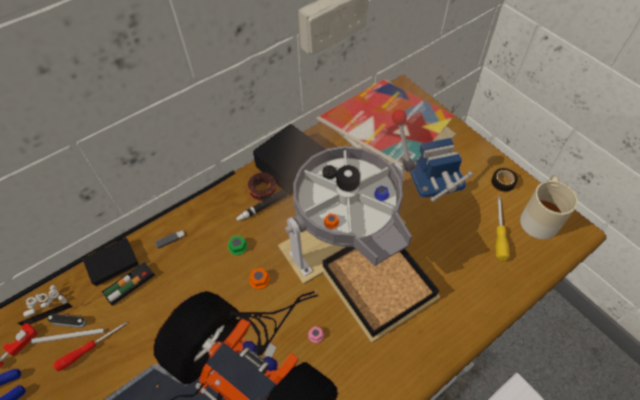

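The scene view shows the knob (320,172), blue nut (347,182), orange nut in the drum (316,206) and red ball (347,124). In the side view they are at (348,178), (381,194), (331,221) and (400,116). The tray is at the lower right. Next I triangulate these points.

```bash
cat >> h.py <<'E'
def blob(im,kind,near,rad=25):
    h=cv2.cvtColor(im,cv2.COLOR_RGB2HSV); H,S,V=[h[...,i].astype(int) for i in range(3)]
    m={'blue':(abs(H-117)<12)&(S>130)&(V>50),'orange':(H>3)&(H<18)&(S>150)&(V>90),
       'red':((H<5)|(H>174))&(S>150)&(V>70),'black':V<45}[kind].astype(np.uint8)
    n,l,st,c=cv2.connectedComponentsWithStats(m)
    o=[(st[i,4],c[i]) for i in range(1,n) if np.hypot(*(c[i]-near))<rad]
    return max(o,key=lambda t:t[0]) if o else None
E
python3 - <<'E'
from h import *
a=cv2.imread('pics/scene0.png')[...,::-1].copy();b=cv2.imread('pics/side0.png')[...,::-1].copy()
A,B=cam('scene'),cam('side')
for k,p,q,n in [('black',(320,172),(348,178),'knob'),('blue',(347,182),(381,194),'blue'),('orange',(316,206),(331,221),'orange'),('red',(347,124),(400,116),'ball')]:
    x=blob(a,k,p,10);y=blob(b,k,q,10); print(n,x,y)
    if x and y: P,e=tri(A,x[1],B,y[1]); print('   ',P.round(1),round(e,1))
# tray inner corners, rim z35
for c,L in((A,[(357,225),(406,256),(368,298),(309,257)]),(B,[(382,244),(439,293),(377,334),(323,269)])):
    print([onz(c,*p,35)[:2].round(0).tolist() for p in L])
E
```

```text
knob (np.int32(294), array([321.44217687, 171.02721088])) (np.int32(325), array([342.41230769, 179.04615385]))
    [530.  -72.  227.8] 4.6
blue (np.int32(59), array([347.25423729, 180.88135593])) (np.int32(80), array([381.275 , 194.9625]))
    [ 495.  -128.2  176. ] 3.8
orange (np.int32(81), array([315.45679012, 206.14814815])) (np.int32(141), array([331.0212766 , 221.79432624]))
    [507.7 -27.  171.4] 3.1
ball (np.int32(103), array([346.0776699 , 123.47572816])) None
[[469.0, -144.0], [328.0, -131.0], [341.0, 15.0], [504.0, 4.0]]
[[470.0, -126.0], [329.0, -140.0], [341.0, 0.0], [498.0, -2.0]]
```

Call:
step_arm(targets=[[[-27,-24,-20],[0,0,0],1],[[-27,-24,-20],[0,0,0],1],[[-27,-24,-20],[0,0,0],1],[[-27,-24,-20],[0,0,0],1],[[-27,-24,-20],[0,0,0],1],[[-27,-24,0],[0,0,0],1],[[-27,-24,0],[0,0,0],1],[[-27,-24,0],[0,0,0],1],[[-27,-24,0],[0,0,0],1],[[-27,-24,0],[0,0,0],1]])

```text
time: 0.98
tool_pos: [342.4, 226.4, 331.2]
ee_rot: [3.141, -0.0, 2.876]
ft_force: [0.7, 0.4, -0.2]
opening: 0.995
finger_force: 0.0
```

Call:
step_arm(targets=[[[-27,-24,0],[0,0,0],1],[[-27,-24,0],[0,0,0],1],[[-27,-24,0],[0,0,0],1],[[-27,-24,0],[0,0,0],1],[[-27,-24,0],[0,0,0],1],[[-27,-24,0],[0,0,0],1],[[-27,-24,0],[0,0,0],1],[[-27,-24,0],[0,0,0],1],[[0,0,0],[0,0,0],1],[[0,0,0],[0,0,0],1]])

```text
time: 1.82
tool_pos: [500.1, -16.4, 330.7]
ee_rot: [-3.14, -0.001, 2.87]
ft_force: [0.2, 0.2, -0.3]
opening: 1.004
finger_force: 0.0
```

```bash
python3 - <<'E'
from h import *
s=robot.sense();print(s['time'],s['tool_pos'],s['ee_rot'],s['q'].round(2))
c=cam('wrist'); im=grab('wrist','w1')
for n,P in dict(axis210=(532,-81,210),ball=(562,-225,239),blue=(495,-128,169)).items(): print(n,proj(c,np.array(P)).round(0))
E
```

```text
1.8167 [500.09134475 -16.40304047 330.72380271] [-3.13976989e+00 -7.15270010e-04  2.86993360e+00] [-0.54  0.19  0.66  1.46 -0.12  1.53  1.41]
axis210 [259. 236.]
ball [123. 311.]
blue [214. 200.]
```

View pics/w1.png

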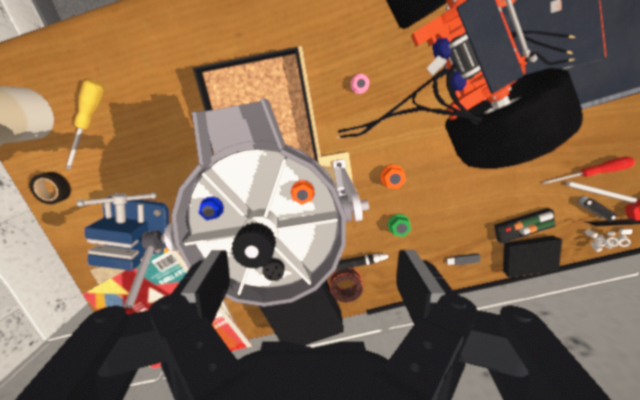

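The wrist view shows the knob at about (253,243), blue nut (210,208), orange nut (302,192) and spout at the top (236,130). The gripper finger hides the ball.

```bash
python3 - <<'E'
from h import *
im=cv2.imread('pics/w1.png')[...,::-1].copy(); c=cam('wrist')
kb=blob(im,'black',(253,243),10); print(kb)
K=onz(c,253,242,219); print('knob',K)
for k,p in(('blue',(210,208)),('orange',(302,192))):
    b=blob(im,k,p,10); P=onz(c,*b[1],166); d=P-K; print(k,b,P,np.hypot(*d[:2]),np.degrees(np.arctan2(d[1],d[0])))
# drum rim circle: edges at z=182
for p in [(174,236),(350,212),(237,104),(268,99)]: print(p,onz(c,*p,182))
L=[]
for n in('scene','side'):
    i=cv2.imread(f'pics/{n}0.png')[...,::-1].copy(); h=cv2.cvtColor(i,cv2.COLOR_RGB2HSV)
    q=(347,124) if n=='scene' else (400,116)
    g=cv2.HoughCircles(cv2.cvtColor(i,cv2.COLOR_RGB2GRAY)[q[1]-20:q[1]+20,q[0]-20:q[0]+20],cv2.HOUGH_GRADIENT,1,10,param1=80,param2=8,minRadius=4,maxRadius=9)
    print(n,None if g is None else (g[0][:3]+[q[0]-20,q[1]-20,0]))
print(tri(cam('scene'),(346.1,123.5),cam('side'),(400,116)))
E
python3 -c "
import cv2
i=cv2.imread('pics/side0.png')[60:260,260:500];cv2.imwrite('pics/s_crop.png',cv2.resize(i,None,fx=3,fy=3,interpolation=2))"
```

```text
(np.int32(1178), array([255.1434635 , 244.48132428]))
knob [533.21164018 -82.80279537 219.        ]
blue (np.int32(305), array([211.61311475, 206.76393443])) [ 502.03370214 -132.23855669  166.        ] 58.44620019333777 -122.23863791473464
orange (np.int32(311), array([302.29903537, 190.79099678])) [510.95892198 -28.650255   166.        ] 58.54640122819355 112.33906348834165
(174, 236) [ 519.1200971  -177.65118763  182.        ]
(350, 212) [542.80483154  16.00648784 182.        ]
(237, 104) [406.55718997 -63.15918361 182.        ]
(268, 99) [410.09287021 -33.16113686 182.        ]
scene [[346.5        125.5          6.        ]
 [364.5        134.5          7.30000019]
 [346.5        143.5          4.5999999 ]]
side [[399.5        117.5          8.39999962]
 [411.5        117.5          4.5999999 ]]
(array([ 574.83729177, -236.96872763,  236.26842856]), np.float64(2.299279552861586))
```

View pics/s_crop.png

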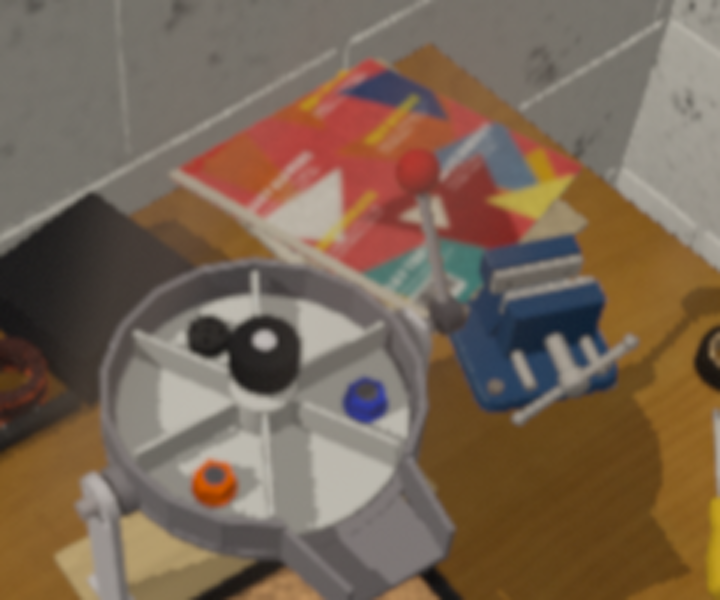

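The close view agrees: knob at (533,-83), dispenser yaw about -5°. The blue nut is at 238° and the spout at 175°, so the carousel has to turn about 63° clockwise as seen from above.

Call:
step_arm(targets=[[[-10,-11,0],[0,0,0],1],[[-10,-11,0],[0,0,0],1],[[-10,-11,0],[0,0,0],1],[[-10,-11,0],[0,0,0],1],[[-10,-11,0],[0,0,0],1],[[0,0,15],[0,0,0],1],[[0,0,15],[0,0,0],1],[[0,0,15],[0,0,0],1],[[0,0,0],[0,0,0],1],[[0,0,0],[0,0,0],1]])

```text
time: 2.7
tool_pos: [533.1, -77.6, 285.8]
ee_rot: [3.14, -0.002, 2.879]
ft_force: [0.6, 0.2, 0.5]
opening: 1.001
finger_force: 0.0
```

```bash
python3 - <<'E'
from h import *
s=robot.sense();print(s['time'],s['tool_pos'],s['ee_rot'],s['q'].round(2))
c=cam('wrist'); im=grab('wrist','w2'); print(proj(c,np.array([533,-83,223.])))
E
```

```text
2.7 [533.14777836 -77.61395994 285.8121008 ] [ 3.14043928e+00 -2.24572288e-03  2.87918094e+00] [-0.4   0.3   0.68  1.46 -0.19  1.45  1.6 ]
[305.09698975 212.95654641]
```

View pics/w2.png

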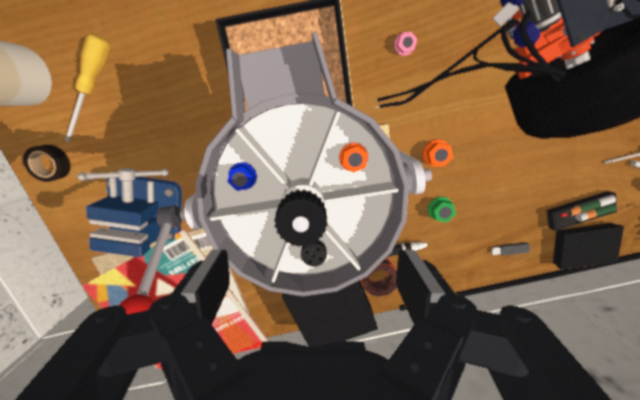

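The knob body is centred at (302,216) with the white dot on its top at (300,224). The ball is partly visible at (137,306), next to the finger.

```bash
python3 - <<'E'
from h import *
c=cam('wrist')
K=onz(c,300,224,224);print(K, onz(c,302,216,210)); print(onz(c,137,306,239))
for p in((241,177),(354,157)):
    P=onz(c,*p,166);d=P-onz(c,301,220,217);print(P,np.hypot(*d[:2]),np.degrees(np.arctan2(d[1],d[0])))
s=robot.sense();M=R.from_euler('xyz',s['ee_rot']).as_matrix();print(M.T@(np.array([534,-84,189])-s['tool_pos']))
a=onz(c,201,211,182);b=onz(c,411,177,182);print(a,b)
a=onz(c,235,45,150);b=onz(c,312,38,150);print('spout',a,b)
E
```

```text
[541.47807017 -89.92059263 224.        ] [540.833391   -88.64535259 210.        ]
[ 569.24838878 -230.10558741  239.        ]
[ 505.03979852 -139.20457785  166.        ] 61.628380079336395 -125.9760273435098
[514.12013658 -33.39731513 166.        ] 62.16300449151145 115.86940821033392
[-1.68446405 -5.55277771 97.78135527]
[ 522.80490149 -179.98105363  182.        ] [540.94261268   9.50014036 182.        ]
spout [ 395.35361234 -110.01633831  150.        ] [407.47541704 -44.29870457 150.        ]
```

Knob at (540,-88.5). The nuts measure 62 mm from the axis, as they should. The predicted ball position (573,-232) matches the seen one. I go down and grip the knob.

Call:
step_arm(targets=[[[-5,-4,0],[0,0,0],1],[[-5,-5,0],[0,0,0],1],[[0,0,20],[0,0,0],1],[[0,0,20],[0,0,0],1],[[0,0,20],[0,0,0],1],[[0,0,20],[0,0,0],1],[[0,0,17],[0,0,0],1],[[0,0,0],[0,0,0],0.3],[[0,0,0],[0,0,0],-0.5],[[0,0,0],[0,0,0],-0.5]])

```text
time: 3.58
tool_pos: [542.2, -92.1, 190.8]
ee_rot: [-3.141, 0.003, 2.875]
ft_force: [-0.5, -0.0, 1.0]
opening: 0.601
finger_force: 0.0
```

Call:
step_arm(targets=[[[0,0,0],[0,0,0],-1],[[0,0,0],[0,0,0],-1],[[0,0,0],[0,0,0],-1],[[0,0,0],[0,0,0],-1],[[0,0,0],[0,0,0],-1],[[0,0,0],[0,0,0],-1],[[0,0,0],[0,0,0],-1],[[0,0,0],[0,0,0],-1],[[0,0,0],[0,0,0],-1],[[0,0,0],[0,0,0],-1]])

```text
time: 4.42
tool_pos: [543.0, -89.9, 191.8]
ee_rot: [3.138, 0.004, 2.877]
ft_force: [0.1, 2.6, 5.6]
opening: 0.451
finger_force: 60.2
```

Gripped at 38 mm, with 60 N on the pads. Clockwise from above is positive about tool z.

Call:
step_arm(targets=[[[0,0,0],[0,0,6],-1],[[0,0,0],[0,0,6],-1],[[0,0,0],[0,0,6],-1],[[0,0,0],[0,0,6],-1],[[0,0,0],[0,0,6],-1],[[0,0,0],[0,0,6],-1],[[0,0,0],[0,0,6],-1],[[0,0,0],[0,0,6],-1],[[0,0,0],[0,0,6],-1],[[0,0,0],[0,0,5],-1]])

```text
time: 5.25
tool_pos: [541.2, -91.9, 191.8]
ee_rot: [3.14, 0.0, 1.842]
ft_force: [-5.8, 1.1, 8.5]
opening: 0.453
finger_force: 60.5
```

```bash
python3 - <<'E'
from h import *
s=robot.sense();print(s['time'],s['tool_pos'],s['ee_rot'],s['q'].round(2),s['finger_force'])
A,B=cam('scene'),cam('side'); a=grab('scene','s3');b=grab('side','d3')
K=np.array([540,-88.5]);x=np.array([np.cos(np.radians(-5)),np.sin(np.radians(-5))])
for c,i in((A,a),(B,b)):
  for k in('blue','orange'):
    g=proj(c,np.array([*(K+(-62*x if k=='blue' else 30*x)),165])); q=blob(i,k,g,30)
    if q: P=onz(c,*q[1],166);d=P[:2]-K;print(k,g.round(0),q,P.round(0),np.hypot(*d).round(0),np.degrees(np.arctan2(d[1],d[0])).round(0))
    else: print(k,g,None)
E
```

```text
5.25 [541.15285955 -91.85855261 191.78850619] [3.14005924e+00 1.91261730e-04 1.84155194e+00] [-0.51  0.43  0.9   1.61 -0.35  1.27  0.72] 60.493499636650085
blue [343. 200.] (np.int32(97), array([342.71134021, 200.93814433])) [475. -79. 166.] 65.0 171.0
orange [311. 180.] (np.int32(101), array([294.00990099, 193.77227723])) [572. -34. 166.] 64.0 59.0
blue [367. 218.] (np.int32(101), array([366.85148515, 220.53465347])) [473. -79. 166.] 68.0 172.0
orange [337. 181.] (np.int32(130), array([312.31538462, 196.93076923])) [570. -35. 166.] 61.0 61.0
```

The blue nut is at the spout line (about 172° against 175°), and the orange one has moved round well. I release the knob, rise and go over the lever ball with the closing line along dispenser x.

Call:
step_arm(targets=[[[0,0,0],[0,0,0],1],[[0,0,0],[0,0,0],1],[[0,0,0],[0,0,0],1],[[0,0,0],[0,0,0],1],[[0,0,0],[0,0,0],1],[[0,0,-10],[0,0,0],1],[[0,0,-25],[0,0,0],1],[[0,0,-25],[0,0,0],1],[[0,0,-25],[0,0,0],1],[[0,0,-25],[0,0,0],1]])

```text
time: 6.18
tool_pos: [540.9, -91.5, 301.2]
ee_rot: [3.141, 0.0, 1.846]
ft_force: [0.1, -1.6, -0.2]
opening: 1.0
finger_force: 0.0
```

Call:
step_arm(targets=[[[0,0,0],[0,0,7],1],[[0,0,0],[0,0,7],1],[[0,0,0],[0,0,6],1],[[-20,7,0],[0,0,0],1],[[-20,7,0],[0,0,0],1],[[-20,7,0],[0,0,0],1],[[-20,7,0],[0,0,0],1],[[-20,6,0],[0,0,0],0.5],[[-20,6,0],[0,0,0],0.5],[[-18,4,0],[0,0,0],0.5]])

```text
time: 7.02
tool_pos: [575.0, -233.5, 299.8]
ee_rot: [3.141, 0.001, 1.497]
ft_force: [0.8, 0.6, 0.2]
opening: 0.747
finger_force: 0.0
```

```bash
python3 - <<'E'
from h import *
s=robot.sense();print(s['time'],s['tool_pos'],s['ee_rot'],s['q'].round(2),s['opening'])
c=cam('wrist'); im=grab('wrist','w4'); print(proj(c,np.array([573,-232,239.])))
for n in('scene','side'): 
    i=grab(n,n[:2]+'4'); k=cam(n); print(proj(k,np.array([573,-232,239.])))
q=blob(im,'red',proj(c,np.array([573,-232,239.])),40); print(q, q and onz(c,*q[1],239))
E
```

```text
7.0167 [ 575.02935654 -233.54757642  299.7935937 ] [3.14129239e+00 9.16575600e-04 1.49685057e+00] [-0.18  0.56  0.96  1.19 -0.45  1.6   0.61] 0.7470873171450507
[309.17559137 211.1577535 ]
[346.07226392 123.98858005]
[398.33593988 116.35262116]
(np.int32(1014), array([309.42899408, 211.7357002 ])) [ 573.15300976 -232.47515189  239.        ]
```

View pics/w4.png

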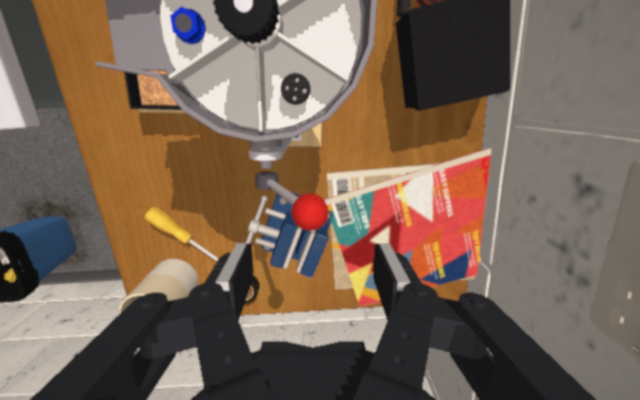

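The ball is at (309,212), which gives (573,-232.5) at z 239 as predicted. The blue nut is at the spout (187,25). I straddle the ball, narrow the fingers to about 38 mm and swing the lever toward -x.

Call:
step_arm(targets=[[[1,-1,17],[0,0,0],0.5],[[0,-1,17],[0,0,0],0.5],[[0,0,17],[0,0,0],0.5],[[0,0,17],[0,0,0],0.5],[[0,0,17],[0,0,0],0.5],[[0,0,0],[0,0,0],0.2],[[0,0,0],[0,0,0],-0.1],[[0,0,0],[0,0,0],-0.1],[[0,0,0],[0,0,0],-0.1],[[0,0,0],[0,0,0],-0.1]])

```text
time: 8.0
tool_pos: [573.5, -231.3, 215.8]
ee_rot: [3.139, 0.001, 1.497]
ft_force: [0.3, 0.6, -0.2]
opening: 0.449
finger_force: 0.0
```

Call:
step_arm(targets=[[[0,-9,0],[0,0,0],-0.1],[[0,-9,0],[0,0,0],-0.1],[[0,-9,-2],[0,0,0],-0.1],[[0,-9,-2],[0,0,0],-0.1],[[0,-9,0],[0,0,0],-0.1],[[0,-10,0],[0,0,0],-0.1],[[0,-10,2],[0,0,0],-0.1],[[0,-10,2],[0,0,0],-0.1],[[0,-10,0],[0,0,0],-0.1],[[0,-8,0],[0,0,0],-0.1]])

```text
time: 8.83
tool_pos: [480.7, -224.0, 214.6]
ee_rot: [3.138, -0.0, 1.497]
ft_force: [6.9, -0.4, -1.7]
opening: 0.449
finger_force: 3.0
```

Call:
step_arm(targets=[[[0,0,0],[0,0,0],-0.1],[[0,0,0],[0,0,0],-0.1],[[0,0,0],[0,0,0],-0.1],[[0,0,0],[0,0,0],-0.1],[[0,0,0],[0,0,0],-0.1],[[0,0,0],[0,0,0],-0.1],[[0,0,0],[0,0,0],-0.1],[[0,0,0],[0,0,0],-0.1],[[0,0,0],[0,0,0],-0.1],[[0,0,0],[0,0,0],-0.1]])

```text
time: 9.67
tool_pos: [481.0, -224.3, 215.1]
ee_rot: [3.14, 0.0, 1.498]
ft_force: [3.8, 0.9, 5.3]
opening: 0.448
finger_force: 2.9
```

```bash
python3 - <<'E'
from h import *
s=robot.sense();print(s['time'],s['tool_pos'],s['ft_force'])
A,B=cam('scene'),cam('side'); a=grab('scene','s5');b=grab('side','d5')
cv2.imwrite('pics/s5c.png',cv2.resize(np.hstack([a[100:320,240:430],b[90:310,280:470]])[...,::-1],None,fx=2,fy=2))
E
```

```text
9.6667 [ 481.00530886 -224.29280357  215.14972591] [3.76618692 0.92882994 5.32605759]
```

View pics/s5c.png

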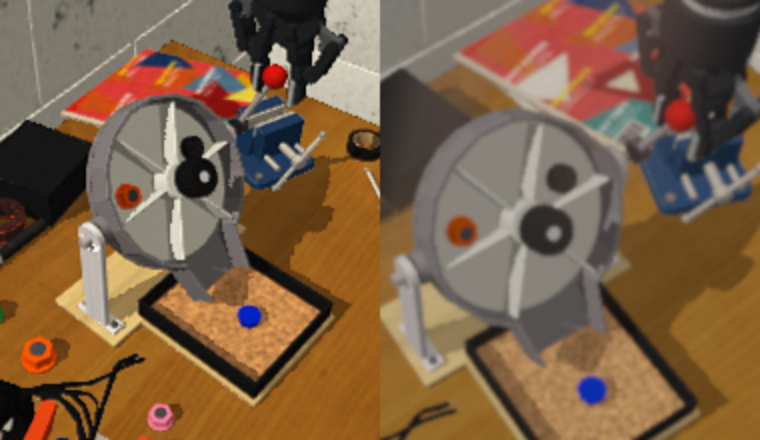

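The drum is tipped and the blue nut lies in the tray, with the orange nut still in the carousel. I bring the lever home gently, open the fingers and rise.

Call:
step_arm(targets=[[[0,8,0],[0,0,0],-0.1],[[0,10,0],[0,0,0],-0.1],[[0,10,-2],[0,0,0],-0.1],[[0,10,-2],[0,0,0],-0.1],[[0,10,0],[0,0,0],-0.1],[[0,10,0],[0,0,0],-0.1],[[0,10,2],[0,0,0],-0.1],[[0,10,2],[0,0,0],-0.1],[[0,8,0],[0,0,0],-0.1],[[0,7,0],[0,0,0],-0.1]])

```text
time: 10.6
tool_pos: [571.8, -230.8, 212.6]
ee_rot: [-3.136, -0.001, 1.497]
ft_force: [0.1, -0.2, 0.1]
opening: 0.448
finger_force: 0.0
```

Call:
step_arm(targets=[[[0,0,0],[0,0,0],0.3],[[0,0,0],[0,0,0],0.6],[[0,0,0],[0,0,0],0.6],[[0,0,0],[0,0,0],0.6],[[0,0,-20],[0,0,0],0.6],[[0,0,-25],[0,0,0],0.6],[[0,0,-25],[0,0,0],0.6],[[0,0,-25],[0,0,0],0.6],[[0,0,-25],[0,0,0],0.6],[[0,0,0],[0,0,0],0.6]])

```text
time: 11.43
tool_pos: [573.5, -233.0, 340.3]
ee_rot: [3.133, 0.004, 1.497]
ft_force: [0.2, 0.1, -0.0]
opening: 0.799
finger_force: 0.0
```

Call:
step_arm(targets=[[[0,0,0],[0,0,0],0.6],[[0,0,0],[0,0,0],0.6],[[0,0,0],[0,0,0],0.6],[[0,0,0],[0,0,0],0.6],[[0,0,0],[0,0,0],0.6],[[0,0,0],[0,0,0],0.6],[[0,0,0],[0,0,0],0.6],[[0,0,0],[0,0,0],0.6],[[0,0,0],[0,0,0],0.6],[[0,0,0],[0,0,0],0.6]])

```text
time: 12.27
tool_pos: [572.8, -231.0, 334.3]
ee_rot: [3.142, 0.0, 1.497]
ft_force: [0.6, 0.6, -0.2]
opening: 0.801
finger_force: 0.0
```

```bash
python3 - <<'E'
from h import *
s=robot.sense();print(s['time'],s['tool_pos'],s['ft_force'])
A,B=cam('scene'),cam('side'); a=grab('scene','s6');b=grab('side','d6')
cv2.imwrite('pics/s6c.png',cv2.resize(np.hstack([a[100:320,240:430],b[90:310,280:470]])[...,::-1],None,fx=2,fy=2))
c=cam('wrist');q=blob(grab('wrist','w6'),'red',proj(c,np.array([573,-232,239.])),40); print(q, q and onz(c,*q[1],239))
g=blob(a,'blue',(365,258),20); P=onz(A,*g[1],20);d=P[:2]-[541,-90];r=np.radians(-5);print(P,'disp',d@[np.cos(r),np.sin(r)],d@[-np.sin(r),np.cos(r)])
E
```

```text
12.2667 [ 572.82781956 -231.01075573  334.29729561] [ 0.58385985  0.58216451 -0.16365958]
(np.int32(747), array([312.59303882, 199.94511379])) [ 573.12732442 -232.46049612  239.        ]
[407.14801789 -79.8438804   20.        ] disp -134.22779905627561 -1.5484964205780143
```

View pics/s6c.png

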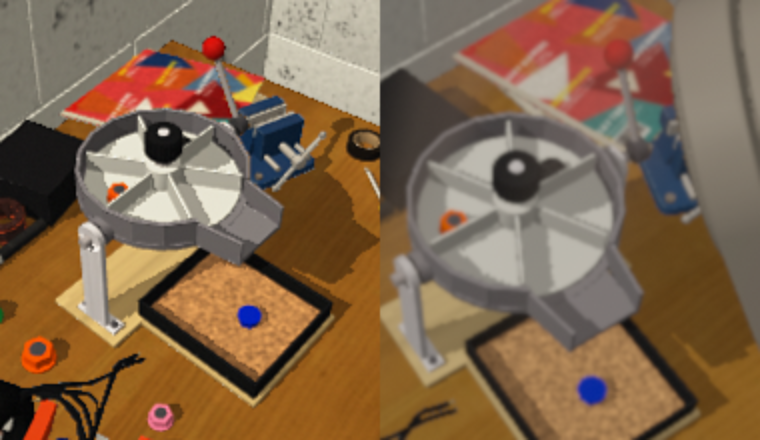

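The drum is level and the ball is home. The blue nut is in the tray, the orange nut is in the carousel, and the arm is clear.

```bash
python3 -c "
from bench import robot
print(robot.finish_job())"
```

```text
the job is handed in; nothing more can be done
None
```

The job is handed in at about 12 s of the 45 s: the last pictures show the blue nut in the tray, the orange nut in the carousel, the drum level and the arm clear, though no verdict came back.

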